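# Set the T-shaped hanger into the anchor box through its slot

### The job

Put the T-shaped steel hanger into the grey anchor box: its foot is longer than the slot, so tip it, feed one end of the foot through the slot and under the top plate, then right it inside. Leave it standing upright with its foot flat on the floor of the box, along the box's long side and centred, so that both ends of the foot are caught under the top plate and the stem sticks out through the slot. Leave the angle bracket and the round levelling foot standing where they are.

Things in the scene. Friction and masses are not known exactly. Their poses are not given: they have to be found in the camera images.
- hanger_center (a point): Loose T-shaped hanger, bare steel, about 0.4 kg, 118 mm tall, standing on its foot. Point half-way up the stem's axis, 59 mm above the foot's underside. Foot: plate 104 mm (x) by 36 (y) by 8 thick. Stem: flat bar on the foot's middle, 16 mm (x) by 10 (y), 110 tall, z up. Same either way round. Grip the stem near its top, across its 10 mm, so the fingers stay above the box.
- slot (a point): Centre of the slot in the top of the grey steel anchor box, level with its outer top face, 52 mm above the bench; z up. Box fixed, 184 mm along x (long side), 130 along y, plates 4 mm thick, empty inside: 176 x 122 mm, 44 mm from floor to underside of top plate. Slot 75 mm along x, 60 along y. Hanger seated: its point is 11 mm above this one.
- angle_center (a point): Bystander: loose L-shaped angle bracket of the same steel, 100 mm tall, foot 104 x 36 x 8 mm with a 36 mm wide, 10 mm thick upright at the +x end of the foot; this point lies 50 mm above the middle of its foot's underside.
- levelfoot_center (a point): Bystander: loose round levelling foot of the same steel, disc 72 mm in diameter with a 14 mm rod and a nut, 100 mm tall; this point is half-way up on its axis.
Mind the look-alikes: they are no part of the job. What is shaped like the part that bears hanger_center but red or turquoise is not meant.

How it is judged (in metres and radians):
At the end, for the whole second after the job is handed in: The hanger stands upright (within 10 degrees) inside the anchor box with its foot on the box's floor (within 6 mm), along the box's long side (within 15 degrees) and centred within 14 mm along it, so that both ends of the foot lie under the top plate (and within 25 mm across it) (z of hanger_center in the frame of slot between 0.004 and 0.017 m and x of hanger_center in the frame of slot between -0.014 and 0.014 m and y of hanger_center in the frame of slot between -0.025 and 0.025 m and angle between hanger_center's own z axis and vertical below 0.175 rad and angle between the x axis of hanger_center and the x axis of slot, either way round below 0.26 rad); the robot touches nothing.
It fails at once if the angle bracket is displaced or knocked over (more than 25 mm) (distance of angle_center from where it was at the start of the episode above 0.025 m).
It fails at once if the levelling foot is displaced or knocked over (more than 25 mm) (distance of levelfoot_center from where it was at the start of the episode above 0.025 m).
It also fails if it takes over 42 s, if anything falls off the work surface, if the arm or the gripper's body presses on something with over 40 N, if the wrist force passes 120 N, or if a joint passes its speed limit or range.

### The arm

A 6-joint arm with a two-finger parallel gripper is mounted at the origin on the work surface. World frame = base frame: x ahead of the robot, y to its left, z up, the work surface at z = 0. Lengths are in mm, angles in rad, forces in N, time in s.
With the tool pointing down it reaches from about 400 to 925 mm from the base axis. Payload 12.5 kg.
Tool frame: the origin (TCP) lies midway between the tips of the shut fingers; the grasp point (between the pads) lies env.grasp_offset behind it (env.grasp_offset is the distance from the TCP to the grasp point, in mm); x points along the fingers, y is the direction in which the jaws open and shut, and the axes are right-handed (so a half turn about x gives the same grasp; the last joint's range is limited). The gripper opens to 95 mm and grips with 3 to 60 N. Pads are 20 mm wide; open, the fingers measure 119 mm over their backs; the gripper's body (75 mm by 180 mm) begins 59 mm behind the grasp point.
Start: joints at [-1.455, 0.491, 1.559, -0, 1.092, -0.106], TCP at [137.513, -609.704, 192.161] pointing down, gripper open.
Joint ranges: [-3.1, 3.1], [-0.84, 2.19], [0.05, 2.79], [-1.13, 4.28], [0.06, 2.93], [-2.69, 2.69]. Speed limits (rad/s): [2.22, 2.22, 2.79, 3.14, 3.14, 3.14].

### API

Orientations are given as [roll, pitch, yaw] about the fixed x, y, z axes, in that order (R = Rz(yaw) Ry(pitch) Rx(roll)).
In Python, from cell import env gives the robot as it stands.
- The arm moves only by the tool apply_moves, never from a script. Its arguments are lists of equal length, an entry for each row: "offset": the shift along the world's x, y, z in units of 25 mm (1.0 is 25 mm), a list of three; "yaw": the turn about the world's z in units of 6 degrees (1.0 is 6 degrees); "jaw": the closure, from -1 (fully open) to 1 (shut), so that 0 is half open. A call has 1 to 20 rows; each row is the pose to reach, as a shift and turn from the pose measured when the call began; what a row does not reach only later rows make up. A row lasts 1/8 s, in which the tool goes at most 62.5 mm and 10.7 degrees, less where a joint would pass 70% of its speed; a pose out of reach is approached as far as the arm can. A call with a gripper value outside its range is refused whole. The fingers move at their own pace and stop on an object; the grip force is fixed at half the most. Time passes only in rows, so rows that repeat a pose let the fingers close. It gives the time, the measured TCP pose, the force and the opening at its end, in the units of the state.
- env.state(): the state, without advancing time (a new reading comes with each control period).
- env.read_camera(name): name is "scene" or "side" or "wrist"; returns a dict with "frame" (420x560x3 uint8, red, green, blue), "fx", "fy", "cx", "cy" (pixels), "distortion" ([k1, k2, p1, p2, k3] as OpenCV has them; the pictures are not rectified), "xyz" and "rotation" of the camera in the world; the wrist camera has in their place "hand_eye" (4x4, takes a point from camera to tool coordinates, whose origin is the TCP and whose axes are the tool frame's). Camera axes: x right, y down, z forward; pixel columns grow to the right and rows downward; lengths in mm; the calibration is good to about 2 mm. A picture is of the moment at which its call begins: read the wrist's pose just before it. There is no depth.
- env.job_done(): hands the job in, once; it reports no verdict.
The state is a dict: "t": time; "joints": joint angles; "qvel": joint speeds; "tau": joint torques, N m; "eef_pos": TCP position; "tcp_rot": TCP orientation; "ft_force": force on the tool from outside, world axes, zero at the start; "moment": the same for the moment, N m; "opening": opening from 0.0 (shut) to 1.0 (fully open).
Only numpy, scipy, OpenCV 4.12 (cv2) and the standard library are available. Lean on these libraries where they do the work, as an engineer would, in place of code of your own. Each camera call takes 0.05 s, during which the arm holds its last target.

## Working session

There is one attempt and no reset: what is moved stays moved. The work goes in short steps, Python scripts to look and compute and a tool call to move; the robot and the scene stay as the last step left them, time stands still between calls to the robot, and variables do not carry over. Pictures are saved under pics/ and viewed, and the job is handed in when it is done.

Besides the shell and the picture viewer there is one more tool, called after "Call:" as a command line: name --pt "numbers of a row" for each row, then --argument value for the rest. apply_moves: Moves the arm, as the interface text tells. Its arguments: {"type":"object","properties":{"offset":{"type":"array"},"yaw":{"type":"array"},"jaw":{"type":"array"}},"required":["offset","yaw","jaw"]}

```bash
ls; mkdir -p pics; python3 - <<'E'
from cell import env
import cv2
print(env.state(), env.grasp_offset)
for n in ["scene","side","wrist"]:
    c=env.read_camera(n)
    cv2.imwrite(f"pics/{n}0.png",c["frame"][:,:,::-1])
    print(n,{k:v for k,v in c.items() if k!="frame"})
E
```

```text
pics
{'t': 0.0, 'joints': array([-1.45462136e+00,  4.91563414e-01,  1.55946609e+00,  1.61154416e-06,
        1.09169982e+00, -1.05584018e-01]), 'qvel': array([-7.38689415e-04, -1.84425255e-04,  1.40536841e-04,  1.67649672e-03,
       -9.32711297e-06, -2.10804941e-04]), 'tau': array([ 2.79886110e-03, -6.12631845e+01, -2.58179712e+01,  6.93554711e-02,
        4.82566771e-02, -1.06624213e-04]), 'eef_pos': array([ 137.46613891, -609.41049315,  191.55363887]), 'tcp_rot': array([-1.67763775,  1.56965965,  1.68571315]), 'ft_force': array([-0.55986329, -0.6377375 ,  0.26544971]), 'moment': array([0.01646941, 0.01076517, 0.05874436]), 'opening': 1.00209000679851} 18.8
scene {'fx': 503.99062000202974, 'fy': 503.99062000202974, 'cx': 284.52531601433145, 'cy': 214.70705681406352, 'distortion': array([-0.07407627,  0.        ,  0.        ,  0.        ,  0.        ]), 'xyz': array([1223.12790225, -397.53480739,  877.05650588]), 'rotation': array([-2.37582942,  0.00743228,  1.05916687])}
side {'fx': 414.81415930479295, 'fy': 414.81415930479295, 'cx': 279.67665301332994, 'cy': 213.41791635259617, 'distortion': array([-0.05161451,  0.        ,  0.        ,  0.        ,  0.        ]), 'xyz': array([251.33498155, 575.18443484, 496.11600604]), 'rotation': array([-2.13388665e+00, -9.64338805e-04, -2.72678709e+00])}
wrist {'fx': 343.2020247612069, 'fy': 343.2020247612069, 'cx': 274.77675033064446, 'cy': 212.05910388619287, 'distortion': array([-0.07222582,  0.        ,  0.        ,  0.        ,  0.        ]), 'hand_eye': array([[ 5.07362874e-04, -2.47650613e-01,  9.68849274e-01,
        -1.92542748e+02],
       [ 9.99999736e-01,  6.28826999e-04, -3.62939167e-04,
         3.20168518e-01],
       [-5.19356474e-04,  9.68849203e-01,  2.47650867e-01,
        -6.84692302e+01],
       [ 0.00000000e+00,  0.00000000e+00,  0.00000000e+00,
         1.00000000e+00]])}
```

View pics/scene0.png

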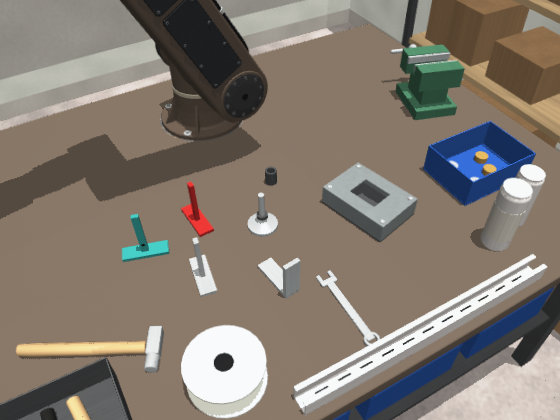

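View pics/side0.png

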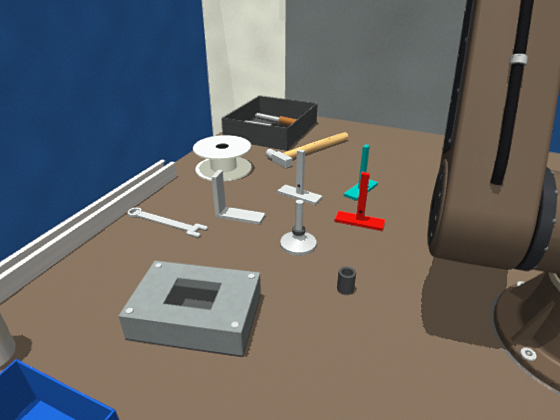

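View pics/wrist0.png

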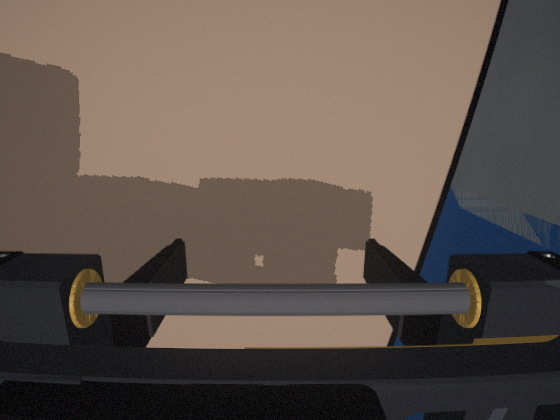

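The bare-steel T at scene (203,268) / side (300,180) is the hanger. The red T at scene (196,210) and the turquoise T at (143,240) are look-alikes. The L at (282,275) is the angle bracket and the disc with a rod at (262,215) is the levelling foot. I'll enlarge these to confirm and to get the corners.

```bash
cat > h.py <<'E'
import numpy as np, cv2
from scipy.spatial.transform import Rotation as Rn
from cell import env
def cam(n):
    st=env.state(); c=env.read_camera(n)
    K=np.array([[c['fx'],0,c['cx']],[0,c['fy'],c['cy']],[0,0,1]])
    if n=='wrist':
        T=np.eye(4);T[:3,:3]=Rn.from_euler('xyz',st['tcp_rot']).as_matrix();T[:3,3]=st['eef_pos']
        T=T@c['hand_eye'];R,p=T[:3,:3],T[:3,3]
    else: R,p=Rn.from_euler('xyz',c['rotation']).as_matrix(),np.array(c['xyz'])
    return dict(f=c['frame'],K=K,d=np.array(c['distortion']),R=R,p=p)
def ray(c,uv):
    n=cv2.undistortPoints(np.array([[uv]],float),c['K'],c['d'])[0,0]
    d=c['R']@np.array([n[0],n[1],1]);return d/np.linalg.norm(d)
def plane(c,uv,z):
    d=ray(c,uv);return c['p']+d*(z-c['p'][2])/d[2]
def tri(c1,u1,c2,u2):
    a,b=ray(c1,u1),ray(c2,u2)
    A=np.stack([a,-b],1);s=np.linalg.lstsq(A,c2['p']-c1['p'],rcond=None)[0]
    p,q=c1['p']+a*s[0],c2['p']+b*s[1];return (p+q)/2,np.linalg.norm(p-q)
def proj(c,P):
    Rt=c['R'].T;return cv2.projectPoints(np.atleast_2d(P).astype(float),cv2.Rodrigues(Rt)[0],-Rt@c['p'],c['K'],c['d'])[0][:,0]
def crop(c,x0,y0,x1,y1,s,name,pts=None):
    im=cv2.resize(np.ascontiguousarray(c['f'][y0:y1,x0:x1,::-1]),None,fx=s,fy=s,interpolation=cv2.INTER_CUBIC)
    for x in range((x0//10+1)*10,x1,10):
        cv2.line(im,(int((x-x0+.5)*s),0),(int((x-x0+.5)*s),6 if x%50 else 14),(0,255,255),1)
    for y in range((y0//10+1)*10,y1,10):
        cv2.line(im,(0,int((y-y0+.5)*s)),(6 if y%50 else 14,int((y-y0+.5)*s)),(0,255,255),1)
    if pts is not None:
        for p in pts: cv2.drawMarker(im,(int((p[0]-x0+.5)*s),int((p[1]-y0+.5)*s)),(255,0,255),cv2.MARKER_CROSS,9,1)
    cv2.imwrite(name,im)
E
python3 - <<'E'
from h import *
s=cam('scene');d=cam('side')
crop(s,170,170,310,310,5,'pics/s1.png');crop(d,200,140,340,260,5,'pics/d1.png')
crop(s,310,155,430,245,6,'pics/s2.png');crop(d,115,250,270,360,5,'pics/d2.png')
E
```

```text
(no output)
```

View pics/s1.png

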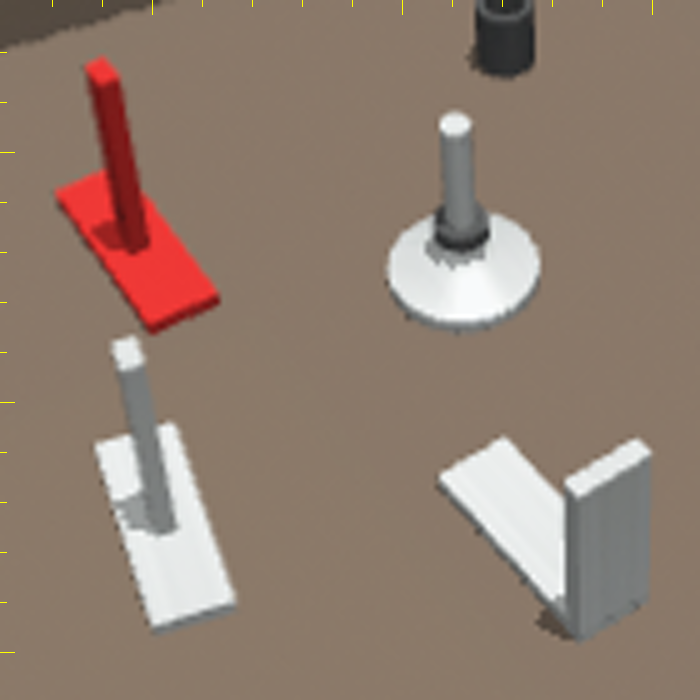

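View pics/d1.png

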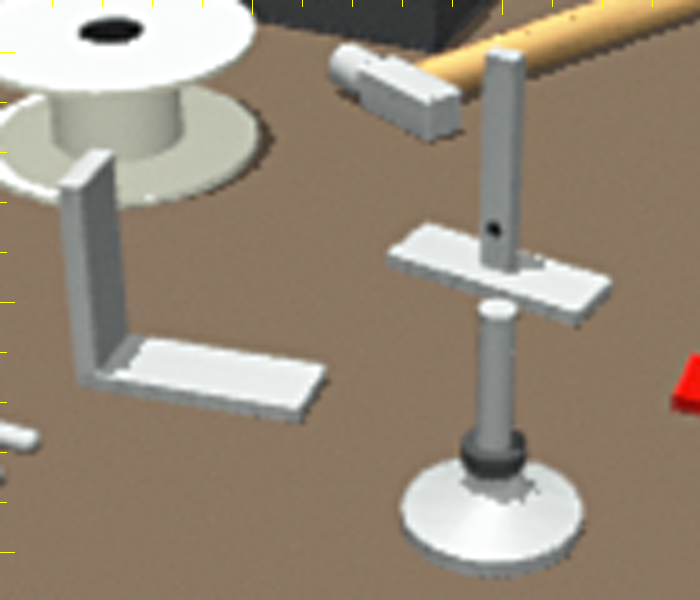

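View pics/s2.png

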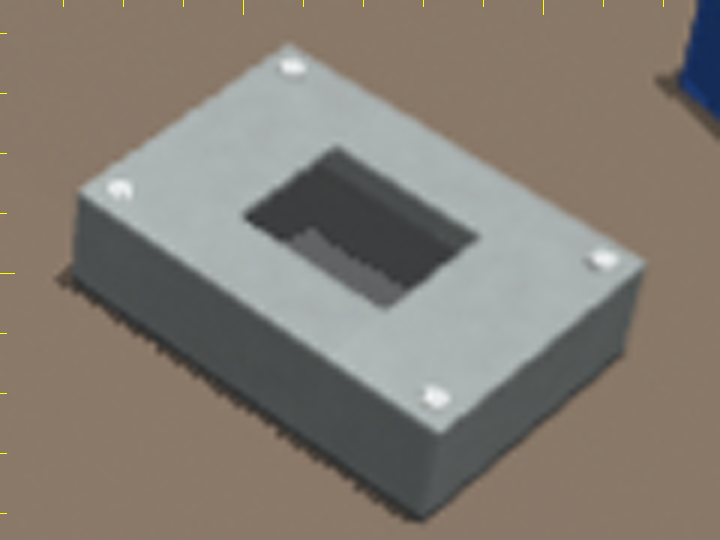

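View pics/d2.png

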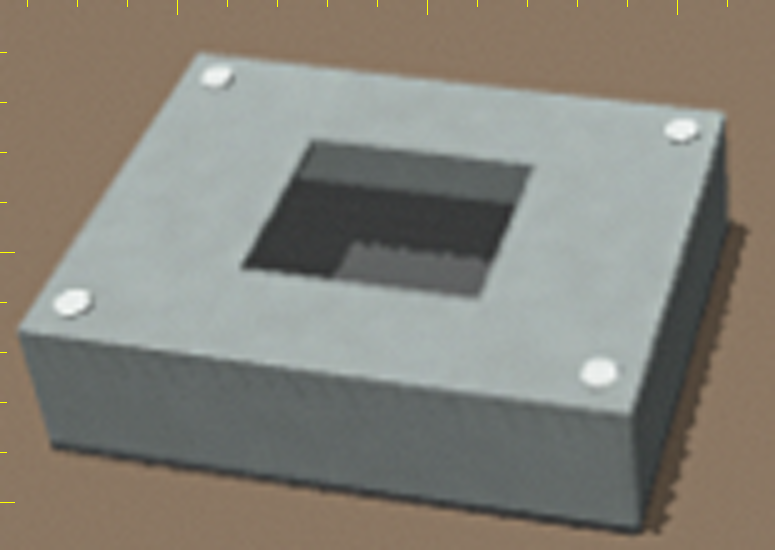

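```bash
python3 - <<'E'
from h import *
np.set_printoptions(precision=1,suppress=True)
s=cam('scene');d=cam('side')
S=lambda p,x0,y0,k:[(x0+a/k-.5,y0+b/k-.5) for a,b in p]
def match(name,a,b,z):
    A=[plane(s,u,z) for u in a];B=[plane(d,u,z) for u in b];out=[]
    for i,P in enumerate(A):
        j=min(range(len(B)),key=lambda j:np.linalg.norm(B[j]-P))
        t,e=tri(s,a[i],d,b[j]);out.append(t);print(name,P[:2],B[j][:2],'tri',t,e)
    out=np.array(out);print(name,'centre',out.mean(0),'plane centre',(np.mean(A,0)+np.mean(B,0))[:2]/2)
    A=np.array(A);
    for i in range(len(A)):
        if len(A)>1:
            v=out[(i+1)%len(out)]-out[i];print('   edge',np.linalg.norm(v[:2]),np.degrees(np.arctan2(v[1],v[0])))
match('slot',S([(337,147),(480,238),(386,310),(242,215)],310,155,6),S([(312,140),(533,165),(480,298),(241,268)],115,250,5),52)
match('box',S([(290,43),(646,262),(440,432),(78,190)],310,155,6),S([(197,53),(725,113),(632,413),(20,330)],115,250,5),52)
match('foot',S([(95,443),(175,424),(236,600),(153,625)],170,170,5),S([(425,222),(612,280),(577,315),(387,253)],200,140,5),8)
match('top',S([(129,354)],170,170,5),S([(505,53)],200,140,5),118)
match('lev',S([(455,125)],170,170,5),S([(497,310)],200,140,5),100)
match('angle',S([(565,483),(640,440),(651,455),(580,496)],170,170,5),S([(105,150),(60,187),(75,187),(117,155)],200,140,5),100)
match('anglefoot',S([(440,478),(504,437)],170,170,5),S([(325,367),(300,412)],200,140,5),8)
E
```

```text
slot [521.2 216.5] [521.3 214. ] tri [521.3 215.4  52.9] 1.6507079133915854
slot [592.8 234.3] [593.4 232.9] tri [593.1 233.6  52.7] 0.5409466424530175
slot [606.8 178.1] [608.2 175.9] tri [607.5 177.1  53.1] 0.5011730653195685
slot [535.3 160.1] [536.7 157.1] tri [536.1 158.8  53.4] 0.9393112312008717
slot centre [564.5 196.2  53. ] plane centre [564.5 196.1]
   edge 74.11605948771059 14.24000161194725
   edge 58.274605636488495 -75.71549805940056
   edge 73.68957274725503 -165.61793125599124
   edge 58.4592093431636 104.70258744152959
box [458.1 237.7] [459.5 234.6] tri [459.1 236.2  53.6] 0.996009696129412
box [636.  282.8] [636.8 280.4] tri [636.4 281.5  53. ] 1.2141875079802142
box [668.5 157.5] [670.9 154.9] tri [669.5 156.4  53.5] 0.1561231941893648
box [490.7 111.3] [492.1 109.5] tri [491.6 110.6  53. ] 0.10929120550420791
box centre [564.1 196.2  53.3] plane centre [564.1 196.1]
   edge 182.94564817027293 14.332699650221581
   edge 129.35995233512213 -75.17194405844512
   edge 183.69185238361797 -165.56605742881678
   edge 129.68024009329577 104.497262703906
foot [ 502.2 -24
[... 1031 characters left out ...]
2.2] tri [691.8 -72.2  99.6] 1.2092369703376005
angle [ 696.5 -106.3] [ 691.8 -109.8] tri [ 693.6 -107.6   99.5] 5.688805128449651
angle centre [689.  -90.2  99.8] plane centre [689.3 -90.4]
   edge 35.85333205757454 93.02167097428307
   edge 7.46726157608854 3.0604609348102794
   edge 35.439774896722085 -87.17919830998862
   edge 7.354949191152753 -173.71383308217614
anglefoot [ 595.3 -120.1] [ 594.1 -121.1] tri [ 594.5 -120.5    7.9] 1.4543949076107467
anglefoot [588.8 -84.9] [588.3 -84.2] tri [588.5 -84.8   7.6] 0.03715914937166977
anglefoot centre [ 591.5 -102.6    7.7] plane centre [ 591.6 -102.6]
   edge 36.187216123186964 99.47910581726565
   edge 36.187216123186964 -80.52089418273435
```

```bash
python3 - <<'E'
from h import *
R=Rn.from_euler('xyz',env.state()['tcp_rot']).as_matrix();print(R.round(3),np.degrees(np.arctan2(R[1,1],R[0,1])))
E
```

```text
[[-0.     0.22  -0.976]
 [ 0.    -0.976 -0.22 ]
 [-1.    -0.    -0.   ]] -77.29352834329798
```

Call:
apply_moves --pt "2 1.8 0.4" --pt "4.2 3.7 0.4" --pt "6.3 5.6 0.4" --pt "8.4 7.5 0.4" --pt "10.5 9.4 0.4" --pt "12.6 11.2 0.4" --pt "14.7 13.1 0.4" --pt "16.0 14.3 0.4" --pt "16.78 14.96 0.4" --pt "16.78 14.96 0.4" --pt "16.78 14.96 0.4" --pt "16.78 14.96 0.4" --yaw '[-0.4,-0.8,-1.2,-1.6,-2.0,-2.4,-2.8,-3.2,-3.55,-3.55,-3.55,-3.55]' --jaw '[-1,-1,-1,-1,-1,-1,-1,-1,-1,-1,-1,-1]'

```text
t: 1.85
eef_pos: [556.2, -236.7, 202.1]
tcp_rot: [-0.702, 1.571, 2.288]
ft_force: [-0.2, -0.4, -0.4]
opening: 1.0
```

```bash
python3 - <<'E'
from h import *
w=cam('wrist')
t=[557,-235.3,118]
p=proj(w,[t,[557,-235.3,8]]);print(p)
crop(w,0,0,560,420,1.4,'pics/w1.png',p)
E
```

```text
[[272.3994479  208.86259478]
 [273.07681678 185.83599651]]
```

View pics/w1.png

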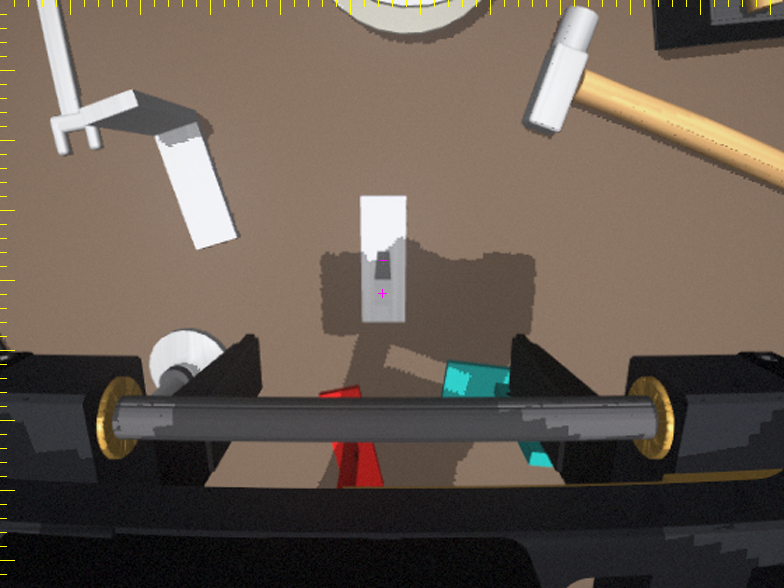

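Call:
apply_moves --pt "0.03 0.06 -1.5" --pt "0.03 0.06 -3" --pt "0.03 0.06 -4.2" --pt "0.03 0.06 -4.72" --pt "0.03 0.06 -4.72" --pt "0.03 0.06 -4.72" --pt "0.03 0.06 -4.72" --pt "0.03 0.06 -4.72" --pt "0.03 0.06 -4.72" --pt "0.03 0.06 -4.72" --pt "0.03 0.06 -4.72" --pt "0.03 0.06 -4.72" --yaw '[0,0,0,0,0,0,0,0,0,0,0,0]' --jaw '[-1,-1,-1,-1,-1,1,1,1,1,1,1,1]'

```text
t: 3.4
eef_pos: [556.9, -235.2, 84.1]
tcp_rot: [-1.341, 1.571, 1.649]
ft_force: [-0.7, 1.4, 0.5]
opening: 0.32
```

Call:
apply_moves --pt "0 0 0" --pt "0 0 0" --pt "0 0 0" --pt "0 0 0" --pt "0 0 1" --pt "0 0 2.5" --pt "0 0 4" --pt "0 0 5.4" --pt "0 0 5.4" --pt "0 0 5.4" --yaw '[0,0,0,0,0,0,0,0,0,0]' --jaw '[1,1,1,1,1,1,1,1,1,1]'

```text
t: 4.65
eef_pos: [556.3, -234.8, 217.4]
tcp_rot: [-0.386, 1.568, 2.604]
ft_force: [0.1, -0.5, -4.9]
opening: 0.103
```

```bash
python3 - <<'E'
from h import *
s=cam('scene');d=cam('side')
for u in [(497,247),(516,190),(430,160),(470,197),(271,183)]: print(u,plane(s,u,0).round(),plane(s,u,100).round())
print(env.state()['opening'],env.state()['ft_force'])
cv2.imwrite('pics/s3.png',s['f'][:,:,::-1])
cv2.imwrite('pics/d3.png',d['f'][:,:,::-1])
E
```

```text
(497, 247) [816. 383.   0.] [862. 294. 100.]
(516, 190) [702. 568.  -0.] [762. 458. 100.]
(430, 160) [501. 452.   0.] [583. 356. 100.]
(470, 197) [662. 445.   0.] [726. 349. 100.]
(271, 183) [369.  35.   0.] [466. -14. 100.]
0.10089862776643962 [-0.11343476  0.47941761 -4.42485727]
```

View pics/s3.png

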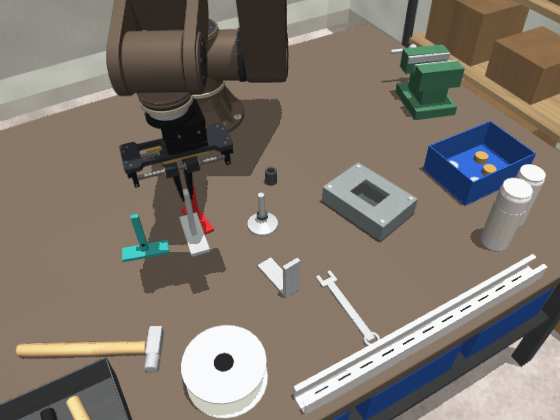

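View pics/d3.png

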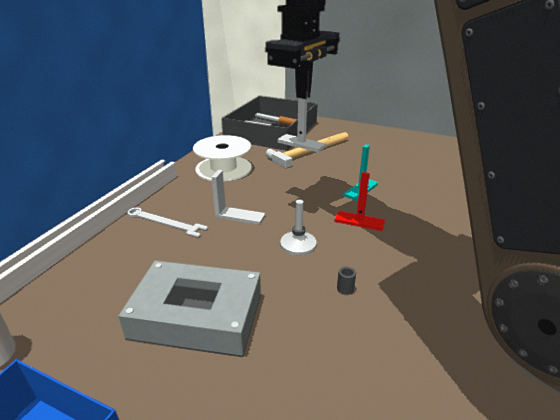

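Call:
apply_moves --pt "0.3 1.2 0.2" --pt "0.8 3.0 0.2" --pt "1.4 4.8 0.2" --pt "1.9 6.6 0.2" --pt "2.4 8.4 0.2" --pt "2.9 10.2 0.2" --pt "3.5 12.0 0.2" --pt "4.0 13.8 0.2" --pt "4.5 15.6 0.2" --pt "5.0 17.2 0.2" --pt "5.36 18.53 0.2" --pt "5.36 18.53 0.2" --pt "5.36 18.53 0.2" --pt "5.36 18.53 0.2" --yaw '[0.3,0.7,1.0,1.4,1.7,2.1,2.4,2.8,3.2,3.5,3.85,3.85,3.85,3.85]' --jaw '[1,1,1,1,1,1,1,1,1,1,1,1,1,1]'

```text
t: 6.5
eef_pos: [690.2, 227.4, 221.8]
tcp_rot: [-0.279, 1.567, 3.112]
ft_force: [0.4, -0.6, -6.0]
opening: 0.105
```

```bash
python3 - <<'E'
from h import *
s=cam('scene');d=cam('side')
crop(s,280,60,480,240,4,'pics/s4.png');crop(d,20,120,240,340,3,'pics/d4.png')
E
```

```text
(no output)
```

View pics/s4.png

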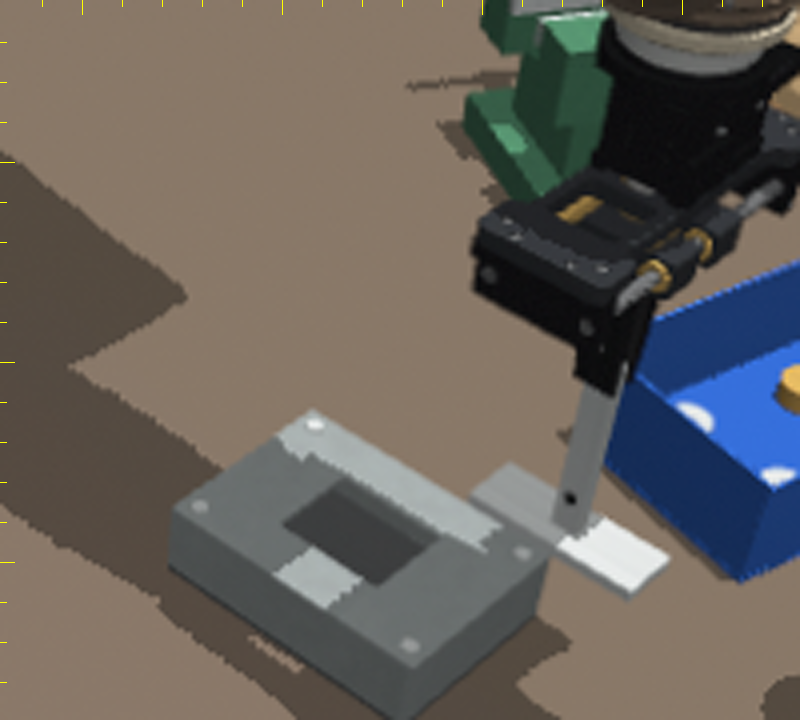

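View pics/d4.png

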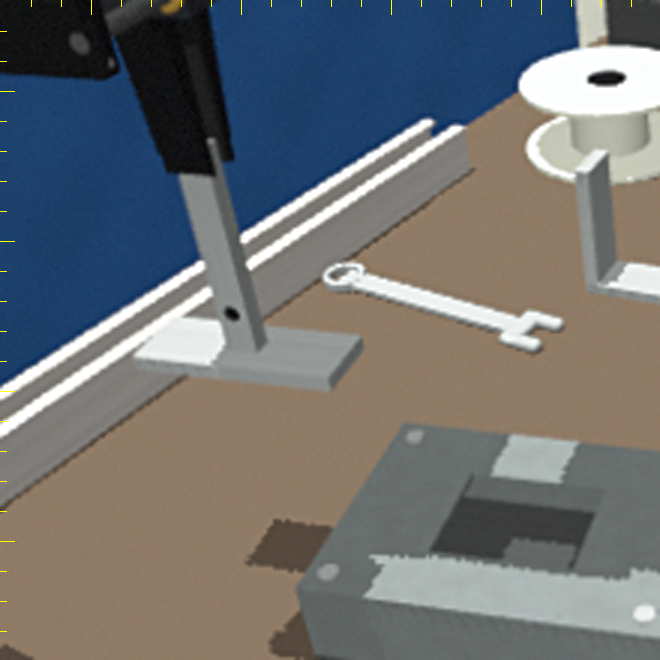

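Call:
apply_moves --pt "0.155 0.086 -1.7" --pt "0.155 0.086 -3.0" --pt "0.155 0.086 -3.36" --pt "0.155 0.086 -3.36" --pt "0.36 0.14 -3.5" --pt "0.563 0.19 -3.63" --pt "0.76 0.24 -3.75" --pt "0.95 0.29 -3.87" --pt "1.13 0.336 -4.01" --pt "1.31 0.382 -4.15" --pt "1.42 0.41 -4.26" --pt "1.42 0.41 -4.26" --yaw '[0,0,0,0,0,0,0,0,0,0,0,0]' --jaw '[1,1,1,1,1,1,1,1,1,1,1,1]'

```text
t: 8.1
eef_pos: [728.0, 238.3, 117.8]
tcp_rot: [-2.723, 1.568, 0.668]
ft_force: [4.5, 2.1, 6.0]
opening: 0.1
```

```bash
python3 - <<'E'
from h import *
s=cam('scene');d=cam('side')
crop(s,280,60,480,240,4,'pics/s5.png');crop(d,20,120,240,340,3,'pics/d5.png')
print(env.state()['ft_force'])
E
```

```text
[4.18426749 1.70470306 5.1079226 ]
```

View pics/s5.png

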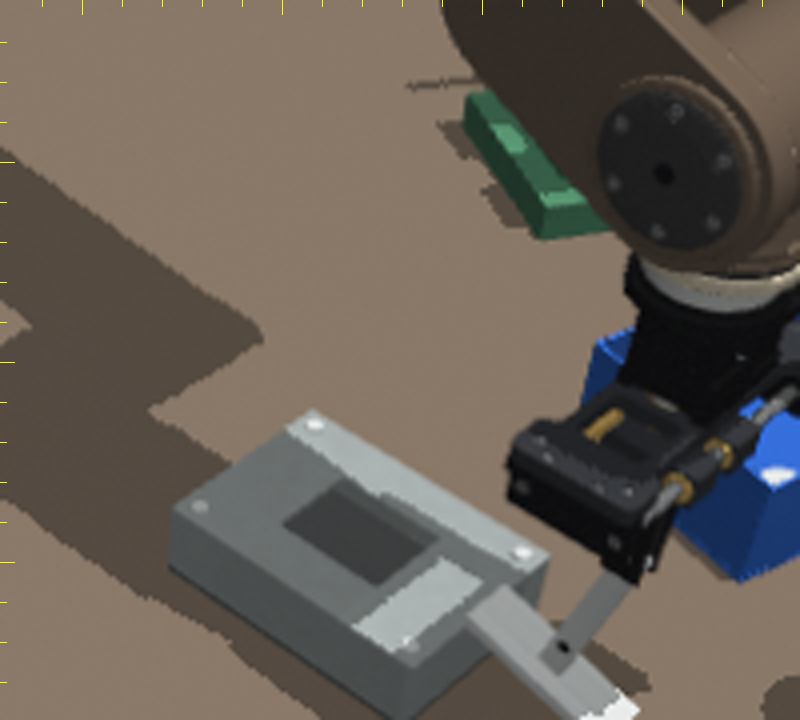

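View pics/d5.png

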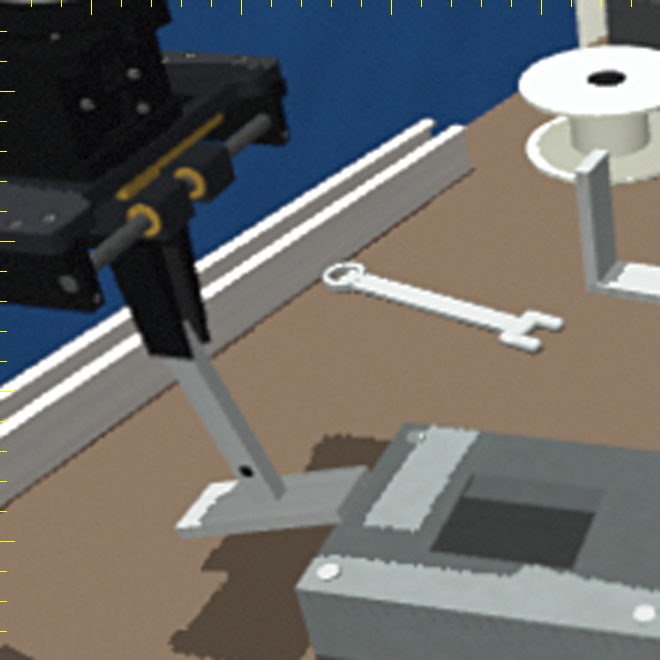

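Call:
apply_moves --pt "0.1 0.03 0.3" --pt "0.2 0.05 1.0" --pt "0 0 1.8" --pt "0 0 2.4" --pt "0 0 2.4" --yaw '[0,0,0,0,0]' --jaw '[1,1,1,1,1]'

```text
t: 8.82
eef_pos: [728.4, 238.5, 180.0]
tcp_rot: [-2.948, 1.565, 0.444]
ft_force: [0.0, -0.3, -4.6]
opening: 0.095
```

```bash
python3 - <<'E'
from h import *
s=cam('scene');d=cam('side')
crop(s,330,90,480,240,5,'pics/s6.png');crop(d,20,120,200,300,4,'pics/d6.png')
print(env.state()['ft_force'])
E
```

```text
[-0.40828005 -0.36082526 -5.81440908]
```

View pics/s6.png

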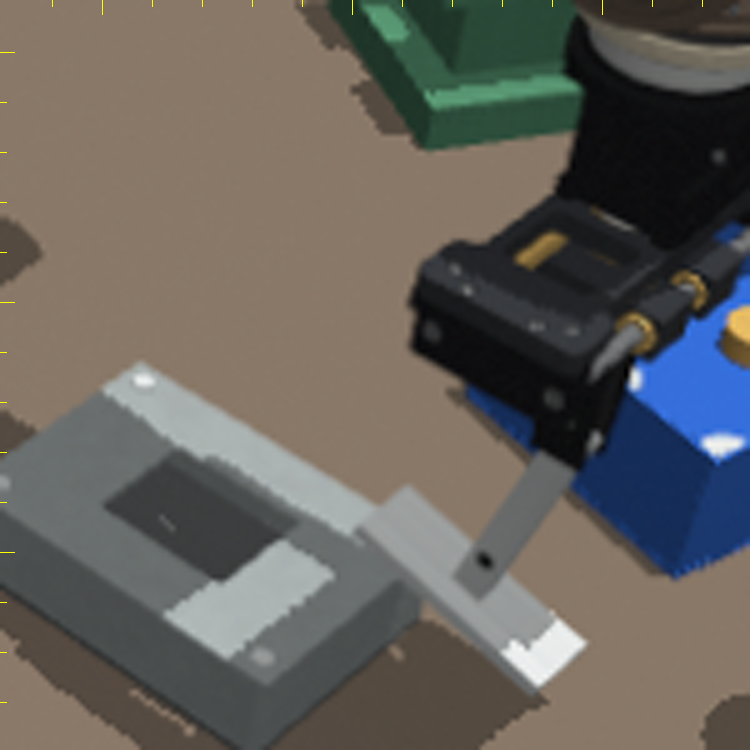

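View pics/d6.png

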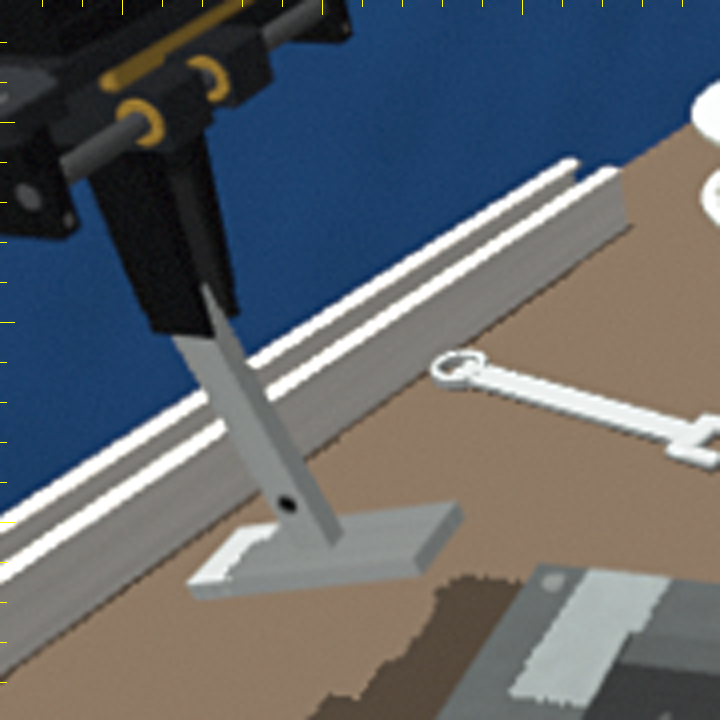

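```bash
python3 - <<'E'
from h import *
np.set_printoptions(precision=1,suppress=True)
s=cam('scene');d=cam('side')
f=lambda p:(330+p[0]/5-.5,90+p[1]/5-.5)
g=lambda p:(20+p[0]/4-.5,120+p[1]/4-.5)
T=[tri(s,f(a),d,g(b)) for a,b in [((407,486),(415,555)),((587,643),(190,583)),((355,526),(463,503)),((530,683),(240,530))]]
for t in T: print(t)
for i,j in((0,1),(2,3)):
    v=T[j][0]-T[i][0];print(np.linalg.norm(v),np.degrees(np.arctan2(-v[2],np.hypot(v[0],v[1]))),np.degrees(np.arctan2(v[1],v[0])))
c=np.mean([t[0] for t in T],0);e=env.state()['eef_pos'];r=c-e
u=np.array([.9686,.2487]);v=np.array([-.2487,.9686])
print(e,'foot top centre',c,'rel tcp u,v,z',r[:2]@u,r[:2]@v,r[2])
b=np.array([564.3,196.2]);print('tcp box',(e[:2]-b)@u,(e[:2]-b)@v)
E
```

```text
(array([649.7, 236.2, 121.5]), np.float64(1.876758906279335))
(array([745.8, 262. ,  95.2]), np.float64(2.905408420505721))
(array([656.9, 201.8, 119.4]), np.float64(1.7885099435614717))
(array([752.3, 227.4,  94.7]), np.float64(1.6880819820133979))
102.91613537365113 14.757423881615521 15.050630089166967
101.81856449583397 14.067493247007008 15.030554467071092
[727.6 238.2 177. ] foot top centre [701.2 231.9 107.7] rel tcp u,v,z -27.12656499384178 0.41312221626596984 -69.2919850359279
tcp box 168.59344923039967 0.09102793502605717
```

Call:
apply_moves --pt "-0.8 -0.2 0.5" --pt "-2 -0.5 0.5" --pt "-3.2 -0.8 0.5" --pt "-4.4 -1.1 0.5" --pt "-5.4 -1.4 0.5" --pt "-6.21 -1.59 0.5" --pt "-6.21 -1.59 0.2" --pt "-6.21 -1.59 -0.6" --pt "-6.21 -1.59 -1.2" --pt "-6.21 -1.59 -1.2" --yaw '[0,0,0,0,0,0,0,0,0,0]' --jaw '[1,1,1,1,1,1,1,1,1,1]'

```text
t: 10.28
eef_pos: [572.0, 198.3, 145.3]
tcp_rot: [-0.64, 1.569, 2.752]
ft_force: [0.6, 0.4, -4.1]
opening: 0.101
```

```bash
python3 - <<'E'
from h import *
s=cam('scene');d=cam('side')
crop(s,300,100,440,240,5,'pics/s7.png');crop(d,100,170,280,350,4,'pics/d7.png')
t=env.state();e=t['eef_pos'];u=np.array([.9686,.2487]);v=np.array([-.2487,.9686]);b=np.array([564.3,196.2])
print(e,t['ft_force'],(e[:2]-b)@u,(e[:2]-b)@v)
E
```

```text
[572.70232076 198.53286482 146.99015403] [ 0.30442307  0.56054186 -4.60691453] 8.718671364800176 0.16995569087303
```

View pics/s7.png

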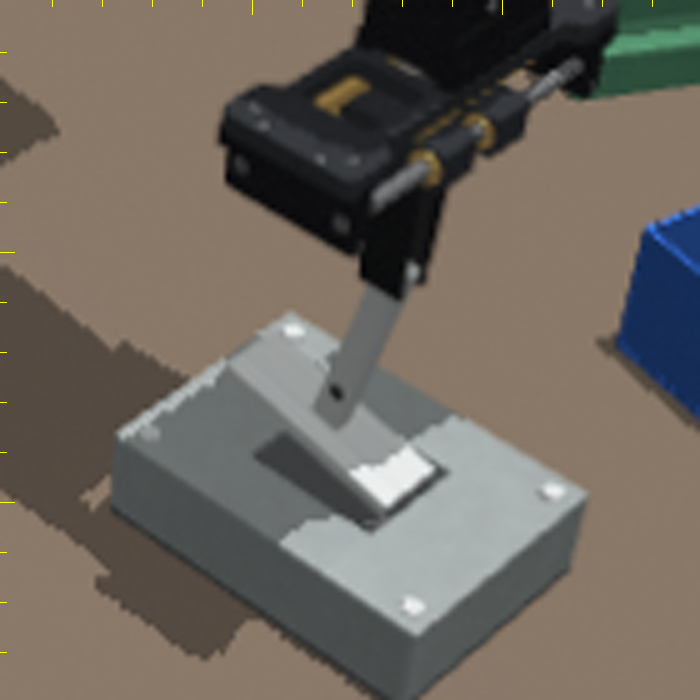

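View pics/d7.png

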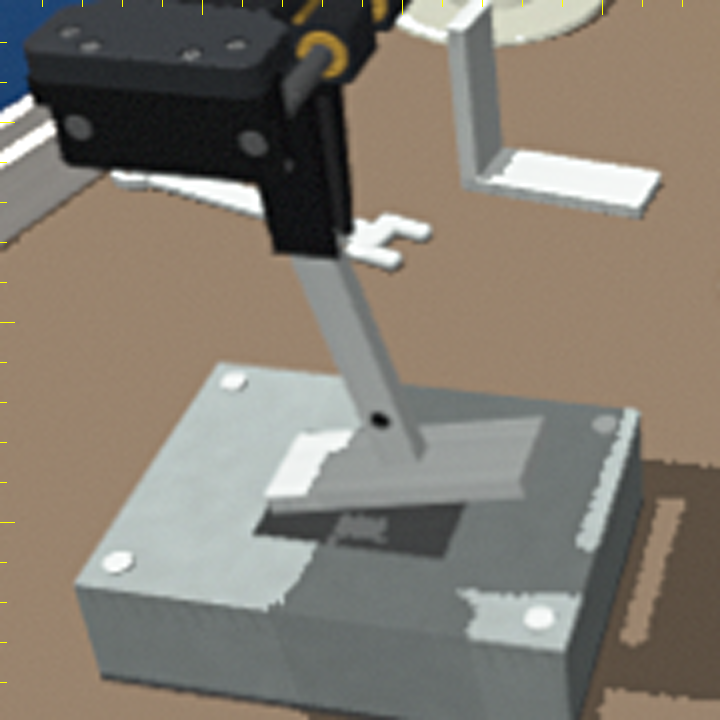

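```bash
cat > m.py <<'E'
from h import *
np.set_printoptions(precision=1,suppress=True)
u=np.array([.9686,.2487]);v=np.array([-.2487,.9686]);b=np.array([564.3,196.2])
def bx(p): r=np.array(p)[:2]-b;return np.array([r@u,r@v,p[2]])
E
python3 - <<'E'
from m import *
s=cam('scene');d=cam('side')
f=lambda p:(300+p[0]/5-.5,100+p[1]/5-.5)
g=lambda p:(100+p[0]/4-.5,170+p[1]/4-.5)
T=[tri(s,f(a),d,g(b)) for a,b in [((228,364),(543,417)),((437,468),(267,497)),((381,510),(300,433))]]
for t in T: print(bx(t[0]),t[1])
print(bx(env.state()['eef_pos']))
E
```

```text
[-64.8 -17.6  85.4] 0.4402723103063385
[35.2 18.5 61.9] 1.9996819286717993
[ 35.5 -20.4  60.8] 1.5493451414558888
[  8.8   0.2 147.5]
```

Call:
apply_moves --pt "-0.167 -0.043 0" --pt "-0.167 -0.043 -0.3" --pt "-0.167 -0.043 -0.56" --pt "-0.167 -0.043 -0.56" --pt "0.08 0.02 -0.63" --pt "0.325 0.083 -0.69" --pt "0.57 0.146 -0.75" --pt "0.814 0.209 -0.82" --pt "1.06 0.27 -0.88" --pt "1.306 0.335 -0.94" --pt "1.306 0.335 -0.94" --yaw '[0,0,0,0,0,0,0,0,0,0,0]' --jaw '[1,1,1,1,1,1,1,1,1,1,1]'

```text
t: 11.85
eef_pos: [605.7, 207.0, 123.8]
tcp_rot: [-2.615, 1.568, 0.777]
ft_force: [-0.4, 0.2, -4.3]
opening: 0.099
```

```bash
python3 - <<'E'
from m import *
s=cam('scene');d=cam('side')
crop(s,300,100,440,240,5,'pics/s8.png');crop(d,100,170,280,350,4,'pics/d8.png')
t=env.state();print(bx(t['eef_pos']),t['ft_force'])
E
```

```text
[ 42.3   0.2 123.9] [ 0.7  1.7 -4.3]
```

View pics/s8.png

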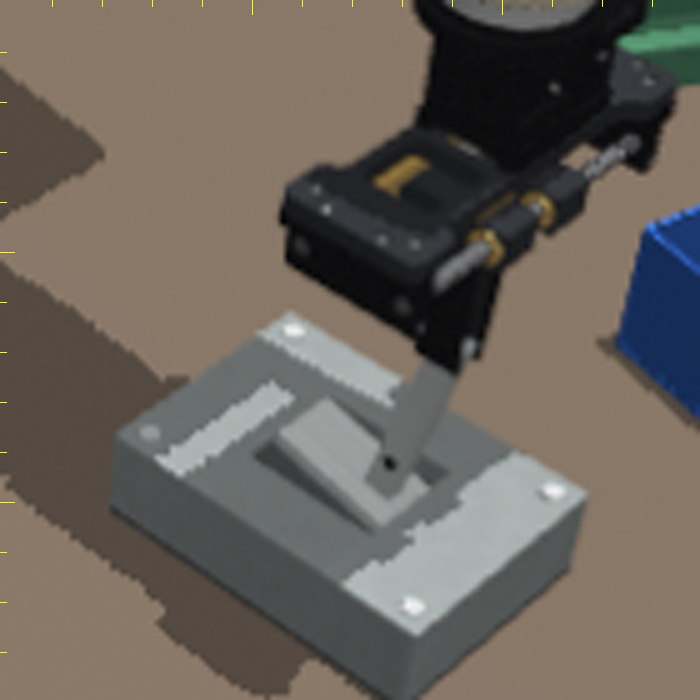

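View pics/d8.png

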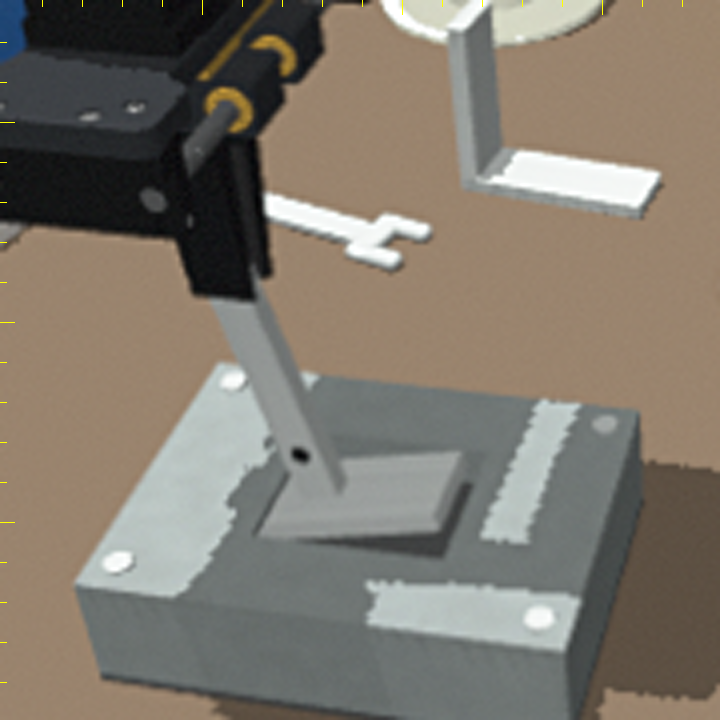

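```bash
python3 - <<'E'
from m import *
s=cam('scene');d=cam('side')
f=lambda p:(300+p[0]/5-.5,100+p[1]/5-.5)
g=lambda p:(100+p[0]/4-.5,170+p[1]/4-.5)
for a,c in [((278,435),(462,453)),((325,400),(438,530))]:
    t=tri(s,f(a),d,g(c));print(bx(t[0]),t[1])
E
```

```text
[-30.9 -17.7  62.2] 0.7073220775878631
[-33.3  20.7  58.7] 0.1096050847714706
```

Call:
apply_moves --pt "0.04 0.01 -0.1" --pt "0.04 0.01 -0.3" --pt "0.04 0.01 -0.5" --pt "0.04 0.01 -0.7" --pt "0.04 0.01 -0.76" --pt "0.04 0.01 -0.76" --yaw '[0,0,0,0,0,0]' --jaw '[1,1,1,1,1,1]'

```text
t: 12.8
eef_pos: [606.2, 207.2, 105.0]
tcp_rot: [-2.59, 1.569, 0.802]
ft_force: [-0.2, 0.0, -4.8]
opening: 0.101
```

```bash
python3 - <<'E'
from m import *
s=cam('scene');d=cam('side')
crop(s,300,100,440,240,5,'pics/s9.png');crop(d,100,170,280,350,4,'pics/d9.png')
t=env.state();print(bx(t['eef_pos']),t['ft_force'])
E
```

```text
[ 43.4   0.2 105.2] [-0.1  0.5 -5.1]
```

View pics/s9.png

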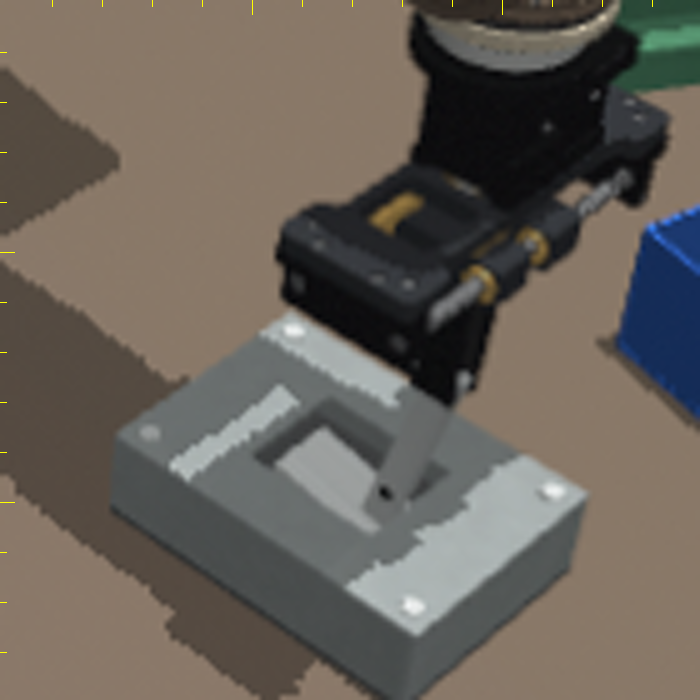

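View pics/d9.png

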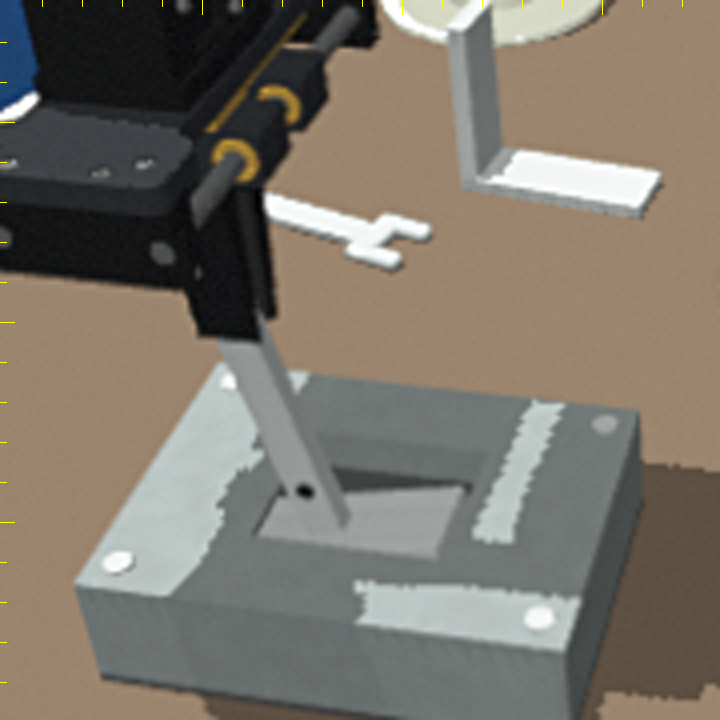

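Call:
apply_moves --pt "-0.3 -0.08 -0.03" --pt "-0.655 -0.168 -0.09" --pt "-0.655 -0.168 -0.2" --pt "-0.655 -0.168 -0.3" --pt "-0.85 -0.22 -0.35" --pt "-1.034 -0.266 -0.41" --pt "-1.22 -0.31 -0.48" --pt "-1.4 -0.36 -0.55" --pt "-1.54 -0.4 -0.62" --pt "-1.68 -0.43 -0.7" --pt "-1.68 -0.43 -0.7" --yaw '[0,0,0,0,0,0,0,0,0,0,0]' --jaw '[1,1,1,1,1,1,1,1,1,1,1]'

```text
t: 14.28
eef_pos: [563.7, 196.4, 88.7]
tcp_rot: [-2.687, 1.568, 0.705]
ft_force: [-5.2, -0.9, 11.3]
opening: 0.105
```

```bash
python3 - <<'E'
from m import *
s=cam('scene');d=cam('side')
crop(s,300,100,440,240,5,'pics/s10.png');crop(d,100,170,280,350,4,'pics/d10.png')
t=env.state();print(bx(t['eef_pos']),t['ft_force'])
E
```

```text
[-0.4  0.3 88.7] [-4.2 -1.2 11.9]
```

View pics/s10.png

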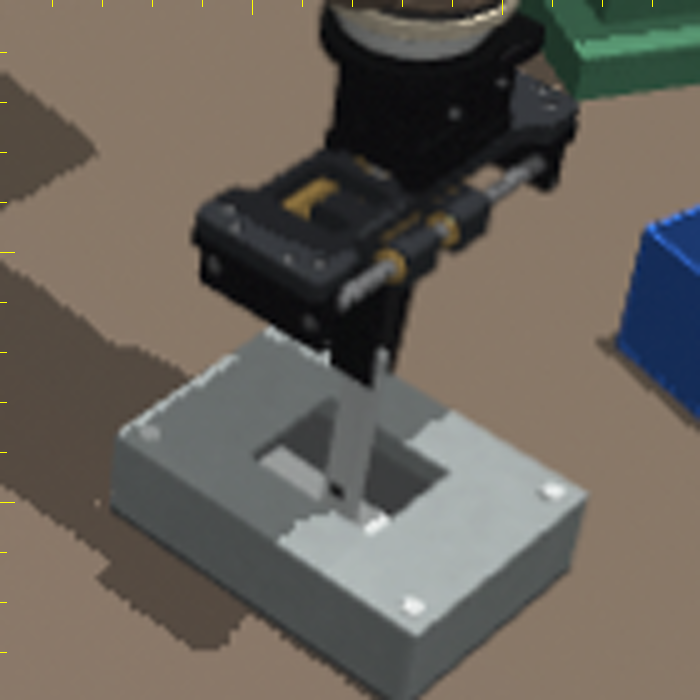

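View pics/d10.png

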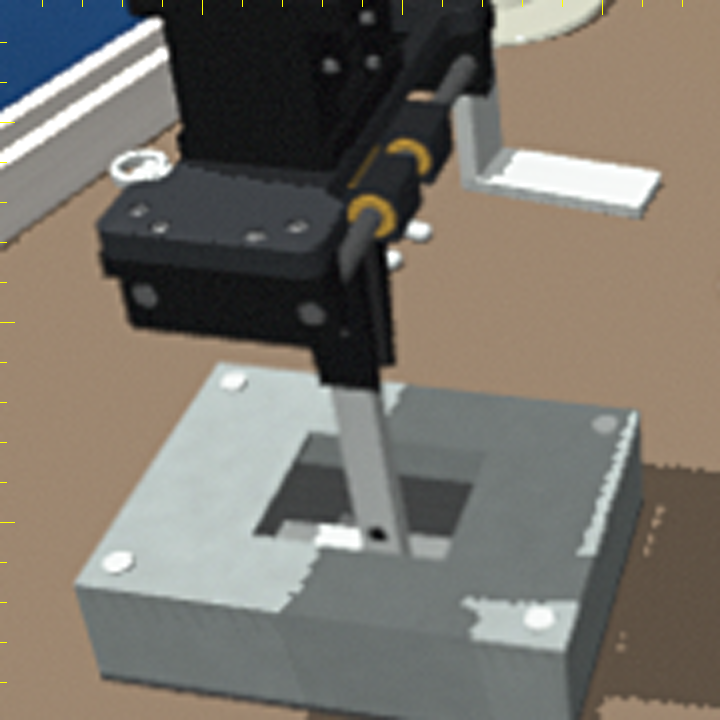

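Righted: the stem stands in the slot and the foot is down in the box. Next I release and rise.

Call:
apply_moves --pt "0 0 0" --pt "0 0 0" --pt "0 0 0" --pt "0 0 0" --pt "0 0 0" --pt "0 0 0" --pt "0 0 0" --pt "0 0 0" --pt "0 0 0.8" --pt "0 0 2.2" --pt "0 0 4.0" --pt "0 0 5" --pt "0 0 5" --pt "0 0 5" --yaw '[0,0,0,0,0,0,0,0,0,0,0,0,0,0]' --jaw '[-0.2,-0.2,-0.2,-0.2,-0.2,-0.2,-0.2,-0.2,-0.2,-0.2,-0.2,-0.2,-0.2,-0.2]'

```text
t: 16.12
eef_pos: [563.3, 196.3, 212.6]
tcp_rot: [-2.19, 1.569, 1.202]
ft_force: [0.4, 0.2, 0.0]
opening: 0.603
```

```bash
python3 - <<'E'
from m import *
s=cam('scene');d=cam('side')
crop(s,300,100,440,240,5,'pics/s11.png');crop(d,100,170,280,350,4,'pics/d11.png')
t=env.state();print(bx(t['eef_pos']),t['ft_force'],t['opening'],t['t'])
E
```

```text
[ -0.9   0.3 212.3] [ 0.1 -0.3 -0.2] 0.5992456687130037 16.225
```

View pics/s11.png

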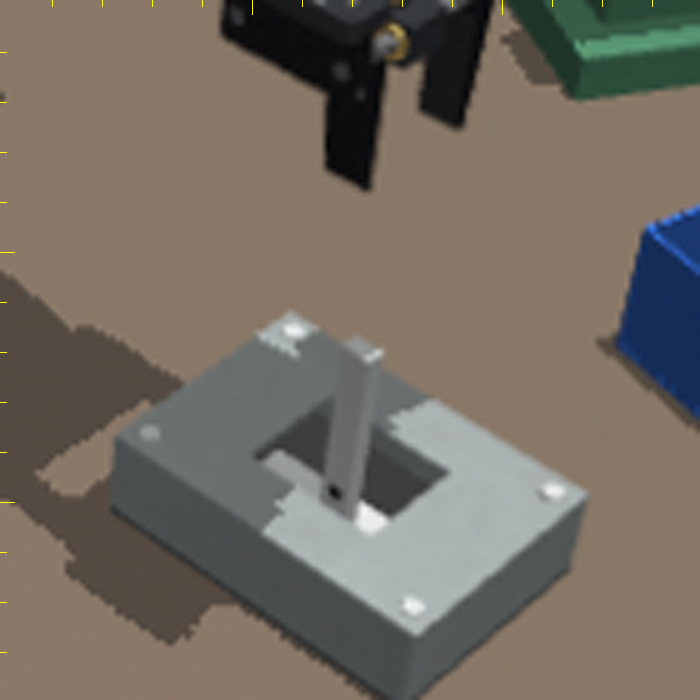

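View pics/d11.png

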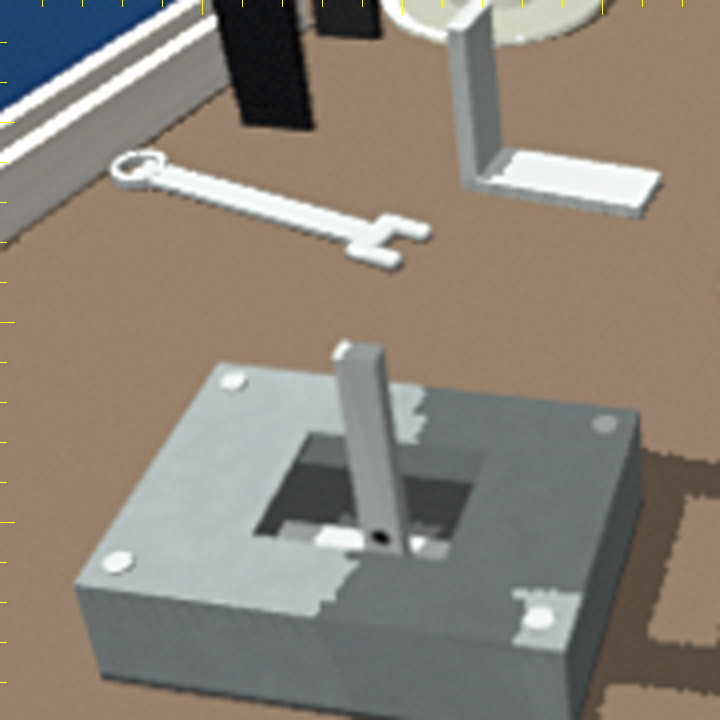

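```bash
python3 - <<'E'
from m import *
s=cam('scene');d=cam('side')
f=lambda p:(300+p[0]/5-.5,100+p[1]/5-.5)
g=lambda p:(100+p[0]/4-.5,170+p[1]/4-.5)
t=tri(s,f((363,349)),d,g((360,349)));print('top',bx(t[0]),t[1])
t=tri(s,f((325,497)),d,g((380,538)));print('chk(bottom, rough)',bx(t[0]),t[1])
# predicted pixels of ideal upright pose: stem top corners and foot/stem junction
def w(p): q=b+p[0]*u+p[1]*v;return [q[0],q[1],p[2]]
pts=[w((x,y,z)) for x in(-8,8) for y in(-5,5) for z in(12,122)]
crop(s,300,100,440,240,5,'pics/s12.png',proj(s,pts));crop(d,100,170,280,350,4,'pics/d12.png',proj(d,pts))
cv2.imwrite('pics/s13.png',s['f'][:,:,::-1])
E
```

```text
top [ -2.8  -0.3 123.1] 1.3049268775033778
chk(bottom, rough) [-3.6 -3.  28.5] 8.781890564789727
```

View pics/s12.png

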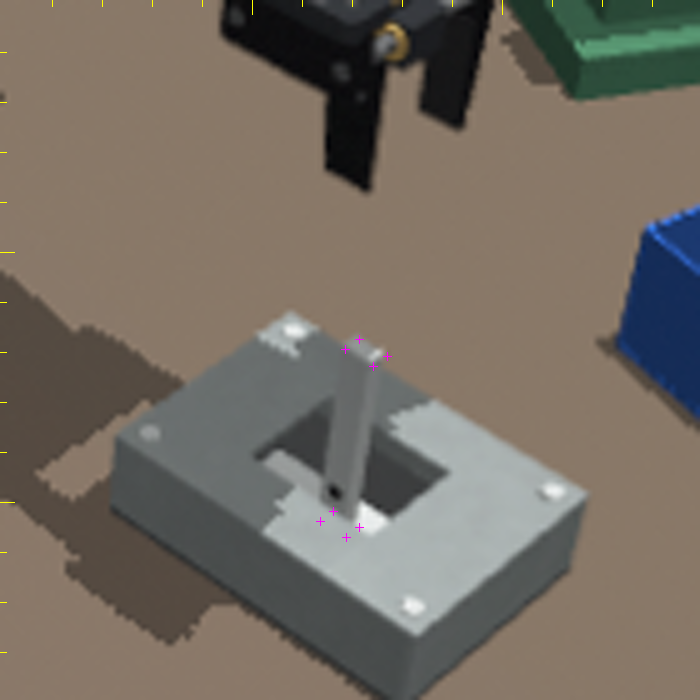

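View pics/d12.png

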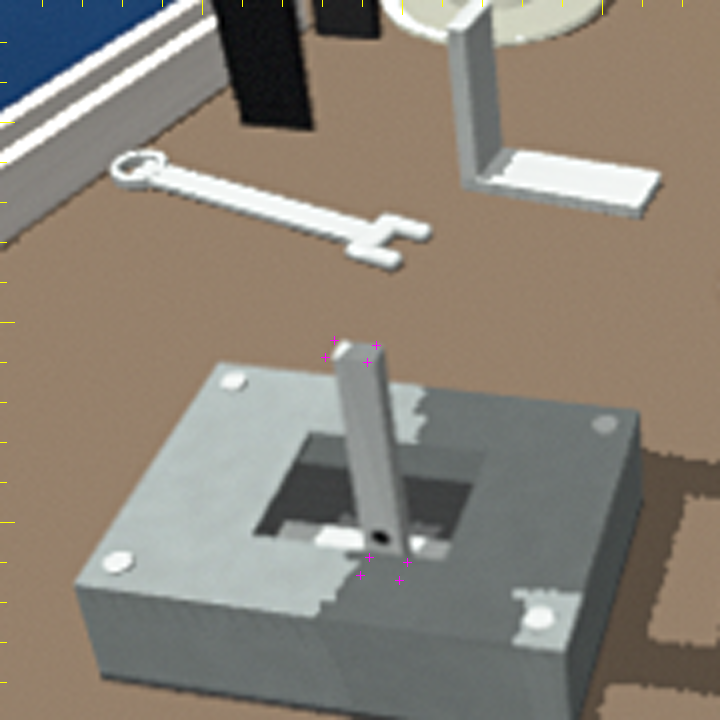

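View pics/s13.png

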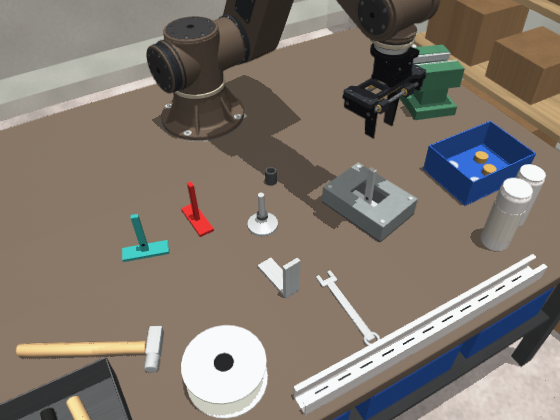

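```bash
python3 -c "
from cell import env
print(env.job_done())"
```

```text
the job is handed in; nothing more can be done
None
```

I gripped the hanger near its stem top and tipped it about 15° in the grip by pressing one end of its foot on the box's outer edge. I then fed the other end through the slot and under the top plate, righted it against the box floor, released it and rose clear. The job was handed in at about 16 s of the 42 s allowed.

**Last checks, from two views:**
- **Position:** the stem top is about 3 mm off centre along the box and under 1 mm across it.
- **Height:** the stem top is at 123 mm, where a seated hanger gives 122 mm. The cameras had read the box top about 1 mm high as well.
- **Upright and along the slot:** the stem's edges line up with the predicted upright outline. The yaw is judged from the tool's angle and the pictures, not measured again after release.
- **Foot under the plate:** the foot's ends are hidden, so this follows from the stem's position and height.
- **Bystanders:** the bracket and levelling foot look unmoved; I did not measure them again.
- **Gripper:** it touches nothing, and the wrist force reads about zero.

One check was no use: a rough point low on the stem gave rays 9 mm apart, because I had picked different features in the two views, so I dropped it. While tipping, the tilt estimates also disagreed (13.5° to 16.6°). I fed it in using about 14°, and the wrist force showed no sign of the hanger touching the slot edges.

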